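# Find the full fuse tin by its weight

### The job

One of the three identical closed tins on the bamboo shelf is full of spare fuses and so much the heaviest: heft them to find it. Leave the two lighter tins standing in the low wooden refill tray, let go of, and finish holding the heaviest upright in the gripper, still and at least 15 cm clear above the shelf top; the program ends while it is held. Do not tip any tin over, and leave the lamp, the spanner and the door wedge where they are.

Things in the scene. Friction and masses are not known exactly. Their poses are not given: they have to be found in the camera images.
- tin_a: closed round metal tin with a push-on lid, one of three that look exactly alike: 60 mm tall, body 56 mm across, lid 58 mm across over the top 18 mm. Origin at the centre of its underside, z up. Its loose filling cannot be seen. One tin, never told which, is the heaviest at 0.50 to 0.62 kg all told; the other two weigh 0.18 to 0.34 kg. Which tin is heaviest changes from start to start and has nothing to do with its name or place. Its walls bear a 40 N grip
- tin_b: closed round metal tin with a push-on lid, one of three that look exactly alike: 60 mm tall, body 56 mm across, lid 58 mm across over the top 18 mm. Origin at the centre of its underside, z up. Its loose filling cannot be seen. One tin, never told which, is the heaviest at 0.50 to 0.62 kg all told; the other two weigh 0.18 to 0.34 kg. Which tin is heaviest changes from start to start and has nothing to do with its name or place. Its walls bear a 40 N grip
- tin_c: closed round metal tin with a push-on lid, one of three that look exactly alike: 60 mm tall, body 56 mm across, lid 58 mm across over the top 18 mm. Origin at the centre of its underside, z up. Its loose filling cannot be seen. One tin, never told which, is the heaviest at 0.50 to 0.62 kg all told; the other two weigh 0.18 to 0.34 kg. Which tin is heaviest changes from start to start and has nothing to do with its name or place. Its walls bear a 40 N grip
- tray: low open wooden tray fixed to the shelf, 170 mm along its x, 340 mm along its y, rim 15 mm high, walls and floor 5 mm thick. Origin at the centre of its underside, z up; the inner floor is 5 mm above the shelf top. Empty at the start
- lamp: bystander: small lamp shaped as a yellow hard hat, 124 mm across, 66 mm tall; origin at the centre of its underside. Leave alone
- spanner: bystander: flat steel spanner about 160 mm long lying on the shelf along its own x; origin near its middle. Leave alone
- wedge: bystander: blue silicone door wedge, 120 mm long along its x, 35 mm wide, 24 mm high; origin at the centre of its underside. Leave alone

How it is judged:
By the outcome, as a careful person would: the job done as asked, in the order asked, and still so for the second after the job is handed in, while the arm keeps its last pose, push and grip.
It also fails if it takes over 72 s, if anything falls off the work surface, if the arm or the gripper's body presses on something with over 40 N, if the wrist force passes 120 N, or if a joint passes its speed limit or range.

### The arm

A 6-joint arm with a two-finger parallel gripper is mounted at the origin on the work surface. World frame = base frame: x ahead of the robot, y to its left, z up, the work surface at z = 0. Lengths are in m, angles in degrees, forces in N, time in s.
With the tool pointing down it reaches from about 0.25 to 0.725 m from the base axis. Payload 9.7 kg.
Tool frame: the origin (TCP) lies on the centre line of the jaws, within the pads' length; the fingertips stand 17 mm ahead of it and the grasp point (between the pads) lies 2 mm behind it (bot.nose_length is the distance from the TCP to the fingertips, in m); x points along the fingers, y is the direction in which the jaws open and shut, and the axes are right-handed (so a half turn about x gives the same grasp; the last joint's range is limited). The gripper opens to 85 mm and grips with 20 to 120 N. Pads are 22 mm wide; open, the fingers measure 114 mm over their backs; the gripper's body (76 mm by 85 mm) begins 54 mm behind the grasp point. The pads swing forward as they close: fully open they stand 13 mm farther back than shut.
Start: joints at [70.989, 4.979, 10.078, 95.1, 0, 90], TCP at [0.179, 0.52, 0.248] pointing down, gripper open.
Joint ranges: [-179.16, 179.16], [-48.56, 103.87], [-65.8, 70.77], [-126.05, 130.52], [-82.76, 87.17], [-180, 180]. Speed limits (degrees/s): [127.2, 127.2, 147.25, 180, 180, 180].

### API

Orientations are given as [roll, pitch, yaw] about the fixed x, y, z axes, in that order (R = Rz(yaw) Ry(pitch) Rx(roll)).
In Python, from workcell import bot, viewer, ticket gives the robot as it stands.
- The arm moves only by the tool jog_arm, never from a script. Its argument "deltas" is a list of rows, each an object of numbers: "fingers": the opening, from 0 (shut) to 1 (fully open); "x", "y", "z": the shift along the world's x, y, z in mm; "twist": the turn about the world's z in degrees. A call has 1 to 10 rows; each row is the pose to reach, as a shift and turn from the pose measured when the call began; what a row does not reach only later rows make up. A row lasts 1/10 s, in which the tool goes at most 50 mm and 8.59 degrees, less where a joint would pass 70% of its speed; a pose out of reach is approached as far as the arm can. A call with a gripper value outside its range is refused whole. The fingers move at their own pace and stop on an object; "grip_force" is the grip in N (left out, the last holds). Time passes only in rows, so rows that repeat a pose let the fingers close. It gives the time, the measured TCP pose, the force and the opening at its end, in the units of the state.
- bot.get_obs(): the state, without advancing time (a new reading comes with each control period).
- viewer.camera(name): name is "side" or "top" or "wrist"; returns a dict with "image" (384x512x3 uint8, red, green, blue), "fovy" (degrees; the focal length in pixels is half the picture's height over the tangent of half this angle, whatever the lens; pixels are square), "cx", "cy" (the principal point, pixels), "world_to_cam" (4x4, takes a point from world to camera coordinates); the wrist camera has in their place "tool_from_camera" (4x4, takes a point from camera to tool coordinates, whose origin is the TCP and whose axes are the tool frame's). Camera axes: x right, y down, z forward; pixel columns grow to the right and rows downward; lengths in m; the calibration is good to about 2 mm. A picture is of the moment at which its call begins: read the wrist's pose just before it. There is no depth.
- ticket.job_done(): hands the job in, once; it reports no verdict.
The state is a dict: "time": time; "q": joint angles; "qd": joint speeds; "joint_efforts": joint torques, N m; "ee_pos": TCP position; "tcp_rot": TCP orientation; "wrist_force": force on the tool from outside, world axes, zero at the start; "torque": the same for the moment, N m; "opening": finger opening in m.
Only numpy, scipy, OpenCV 4.12 (cv2) and the standard library are available. Lean on these libraries where they do the work, as an engineer would, in place of code of your own. Each camera call takes 0.05 s, during which the arm holds its last target.

## Working session

There is one attempt and no reset: what is moved stays moved. The work goes in short steps, Python scripts to look and compute and a tool call to move; the robot and the scene stay as the last step left them, time stands still between calls to the robot, and variables do not carry over. Pictures are saved under pics/ and viewed, and the job is handed in when it is done.

Besides the shell and the picture viewer there is one more tool, called by a JSON object that holds its "method" and its "body". jog_arm: Moves the arm, as the interface text tells. Its arguments: {"type":"object","properties":{"deltas":{"type":"array"},"grip_force":{"type":"number"}},"required":["deltas"]}

```bash
mkdir -p pics; ls; python3 - <<'E'
from workcell import bot, viewer
import cv2
print(bot.get_obs(), bot.nose_length)
for n in ("side","top","wrist"):
    c=viewer.camera(n)
    cv2.imwrite(f"pics/{n}0.png",c["image"][:,:,::-1])
    print(n,{k:v for k,v in c.items() if k!="image"})
E
```

```text
pics
{'time': 0.0, 'q': array([7.09878095e+01, 5.00916978e+00, 1.00335821e+01, 9.50997568e+01,
       1.53251117e-03, 8.99995431e+01]), 'qd': array([ 0.01746395, -0.00340558,  0.15866583,  0.0447786 , -0.04162805,
       -0.07768819]), 'joint_efforts': array([ 2.36086606e-03, -5.20382273e+01,  4.64810729e+01,  1.63963909e-02,
       -2.67964765e-05, -1.22708244e-05]), 'ee_pos': array([0.17909591, 0.51979502, 0.24759377]), 'tcp_rot': array([ -91.16569464,   89.92463991, -110.17742921]), 'wrist_force': array([-0.43381507, -0.04080586,  0.05374982]), 'torque': array([-0.00902414,  0.03687245,  0.00471922]), 'opening': 0.08545788417608369} 0.017
side {'fovy': 55.92011604095067, 'cx': 254.9473921862763, 'cy': 191.4689314400844, 'world_to_cam': array([[-0.97386739, -0.22620607,  0.02032545,  0.60612419],
       [-0.14517462,  0.5511798 , -0.82166   ,  0.08480671],
       [ 0.17466151, -0.80313862, -0.56961541,  0.92370592],
       [ 0.        ,  0.        ,  0.        ,  1.        ]])}
top {'fovy': 50.79835058312659, 'cx': 256.01387912006, 'cy': 194.892856971725, 'world_to_cam': array([[ 0.02015181, -0.99962031, -0.018792  ,  0.06019376],
       [-0.99671896, -0.0186125 , -0.07877106,  0.60266778],
       [ 0.07839139,  0.02031773, -0.9967156 ,  0.8888601 ],
       [ 0.        ,  0.        ,  0.        ,  1.        ]])}
wrist {'fovy': 65.21223099160791, 'cx': 259.2135665403243, 'cy': 189.00426521853305, 'tool_from_camera': array([[ 1.59453305e-03, -3.04806358e-01,  9.52413010e-01,
        -1.25485328e-01],
       [ 9.99998727e-01,  4.28548723e-04, -1.53705023e-03,
         4.69327271e-04],
       [ 6.03473057e-05,  9.52414248e-01,  3.04806654e-01,
        -7.70814345e-02],
       [ 0.00000000e+00,  0.00000000e+00,  0.00000000e+00,
         1.00000000e+00]])}
```

View pics/top0.png

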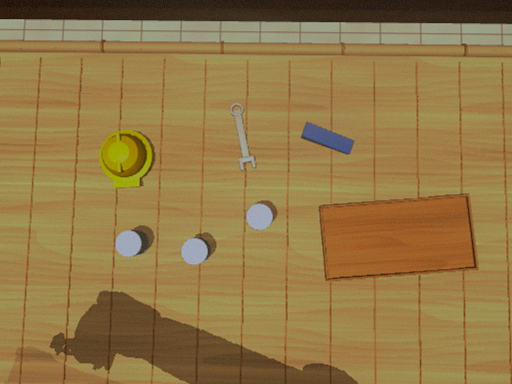

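View pics/side0.png

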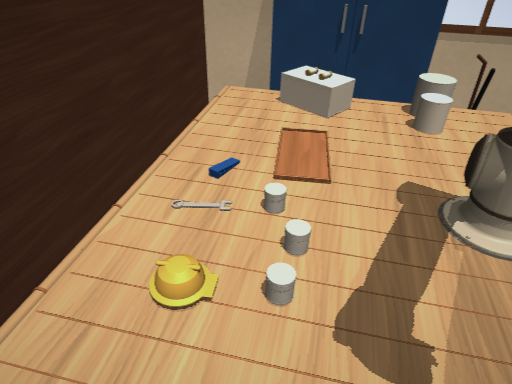

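View pics/wrist0.png

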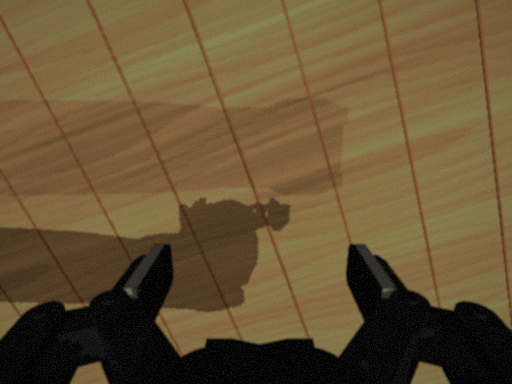

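The top view shows the tin lids at about (128,243), (194,251) and (259,216). The tray spans roughly (320..475, 195..278), the lamp is at (125,155), the spanner at (242,137) and the wedge at (328,138). Next I'll localise them.

```bash
cat > h.py <<'E'
import numpy as np, cv2
def ray(c,u,v,z):
    H,W=c["image"].shape[:2]; f=H/2/np.tan(np.radians(c["fovy"]/2))
    M=c["world_to_cam"];R=M[:3,:3];t=M[:3,3]
    o=-R.T@t; d=R.T@np.array([(u-c["cx"])/f,(v-c["cy"])/f,1])
    return o+d*(z-o[2])/d[2]
def blobs(c,mask,z,amin=100):
    n,l,s,ce=cv2.connectedComponentsWithStats(mask.astype(np.uint8))
    out=[]
    for i in range(1,n):
        if s[i,4]>amin: out.append((ce[i].round(1),s[i,4],s[i,:4],ray(c,*ce[i],z).round(4)))
    return out
E
python3 - <<'E'
from h import *
from workcell import viewer
c=viewer.camera("top"); im=c["image"]
hsv=cv2.cvtColor(im,cv2.COLOR_RGB2HSV)
g=cv2.cvtColor(im,cv2.COLOR_RGB2GRAY)
H,S,V=[hsv[:,:,i] for i in range(3)]
for p in [(128,243),(194,251),(259,216),(136,250),(242,137),(400,240),(300,300)]: print(p,hsv[p[1],p[0]])
m=(S<70)&(V>120); m[:70]=0
for b in blobs(c,m,0.06): print("tin",b)
lm=(H>25)&(H<33)&(S>200); lm[:70]=0
for b in blobs(c,lm,0.03): print("lamp",b)
w=(H>100)&(H<130)&(S>120);w[:70]=0
for b in blobs(c,w,0.024): print("wedge",b)
for p in [(320,206),(467,195),(475,267),(327,279)]: print("tray",ray(c,*p,0.015).round(3))
for p in [(237,108),(248,165)]: print("sp",ray(c,*p,0.0).round(3))
E
```

```text
(128, 243) [110  35 184]
(194, 251) [109  34 181]
(259, 216) [113  33 180]
(136, 250) [109  38 188]
(242, 137) [ 27  33 162]
(400, 240) [ 13 196 160]
(300, 300) [ 22 131 161]
tin (array([242., 138.]), np.int32(510), array([230, 103,  26,  67], dtype=int32), array([0.7232, 0.1044, 0.06  ]))
tin (array([258.9, 216.4]), np.int32(574), array([246, 203,  27,  27], dtype=int32), array([0.5522, 0.0639, 0.06  ]))
tin (array([127.7, 243.2]), np.int32(564), array([115, 230,  27,  27], dtype=int32), array([0.4886, 0.3465, 0.06  ]))
tin (array([193.9, 251.1]), np.int32(577), array([181, 238,  27,  27], dtype=int32), array([0.4747, 0.2025, 0.06  ]))
lamp (array([122.7, 159.1]), np.int32(1493), array([100, 130,  52,  58], dtype=int32), array([0.677 , 0.3766, 0.03  ]))
tray [ 0.58  -0.074  0.015]
tray [ 0.611 -0.405  0.015]
tray [ 0.45  -0.419  0.015]
tray [ 0.416 -0.091  0.015]
sp [0.808 0.121 0.   ]
sp [0.673 0.092 0.   ]
```

{"method": "jog_arm", "body": {"deltas": [{"x":20,"y":-11,"fingers":1},{"x":50,"y":-28},{"x":85,"y":-48},{"x":125,"y":-70},{"x":165,"y":-92},{"x":205,"y":-115},{"x":245,"y":-137},{"x":280,"y":-157},{"x":302,"y":-169},{"x":309.5,"y":-173.3}], "grip_force": 32}}

```text
validation failed for argument at $.de...
```

{"method": "jog_arm", "body": {"deltas": [{"z":0},{"z":0},{"z":0}]}}

```text
validation failed for argument at $.de...
```

```bash
python3 - <<'E'
from h import *
from workcell import bot,viewer
o=bot.get_obs(); print(o["time"],o["ee_pos"],o["tcp_rot"],o["q"],o["wrist_force"])
c=viewer.camera("wrist"); cv2.imwrite("pics/w1.png",c["image"][:,:,::-1])
E
```

```text
0.2 [0.17915936 0.51989205 0.24787873] [ -86.11998273   89.95687093 -105.13252759] [ 7.09870218e+01  4.99877753e+00  1.00542626e+01  9.50985153e+01
 -2.91875432e-03  8.99995677e+01] [-0.26185112 -1.2506762   0.50415994]
```

View pics/w1.png

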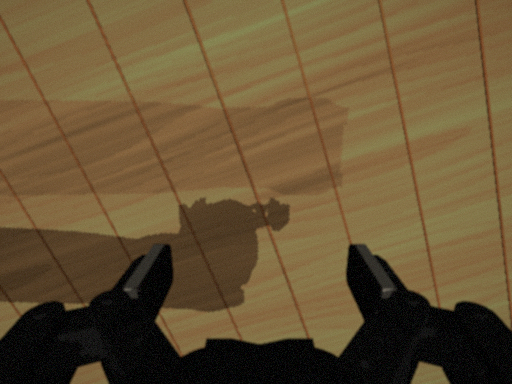

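The call was refused and the arm hasn't moved. Each row probably needs every key.

{"method": "jog_arm", "body": {"deltas": [{"x":20,"y":-11,"z":0,"twist":0,"fingers":1},{"x":50,"y":-28,"z":0,"twist":0,"fingers":1},{"x":85,"y":-48,"z":0,"twist":0,"fingers":1},{"x":125,"y":-70,"z":0,"twist":0,"fingers":1},{"x":165,"y":-92,"z":0,"twist":0,"fingers":1},{"x":205,"y":-115,"z":0,"twist":0,"fingers":1},{"x":245,"y":-137,"z":0,"twist":0,"fingers":1},{"x":280,"y":-157,"z":0,"twist":0,"fingers":1},{"x":302,"y":-169,"z":0,"twist":0,"fingers":1},{"x":309.5,"y":-173.3,"z":0,"twist":0,"fingers":1}], "grip_force": 32}}

```text
time: 1.25
ee_pos: [0.4905, 0.3451, 0.2473]
tcp_rot: [-99.7, 89.9, -118.9]
wrist_force: [0.1, 0.5, 0.2]
opening: 0.0855
```

{"method": "jog_arm", "body": {"deltas": [{"x":-2,"y":1.5,"z":-20,"twist":0,"fingers":1},{"x":-2,"y":1.5,"z":-50,"twist":0,"fingers":1},{"x":-2,"y":1.5,"z":-80,"twist":0,"fingers":1},{"x":-2,"y":1.5,"z":-105,"twist":0,"fingers":1},{"x":-2,"y":1.5,"z":-115,"twist":0,"fingers":1},{"x":-2,"y":1.5,"z":-115,"twist":0,"fingers":1},{"x":-2,"y":1.5,"z":-115,"twist":0,"fingers":1}]}}

```text
time: 1.95
ee_pos: [0.4886, 0.3471, 0.1336]
tcp_rot: [-27.6, 90.0, -46.7]
wrist_force: [-0.6, -0.5, -0.3]
opening: 0.0854
```

```bash
cat >> h.py <<'E'
from scipy.spatial.transform import Rotation
def wray(o,c,u,v,z):
    H,W=c["image"].shape[:2]; f=H/2/np.tan(np.radians(c["fovy"]/2))
    R=Rotation.from_euler("xyz",o["tcp_rot"],degrees=True).as_matrix(); T=c["tool_from_camera"]
    p=R@T[:3,3]+o["ee_pos"]; d=R@T[:3,:3]@np.array([(u-c["cx"])/f,(v-c["cy"])/f,1])
    return p+d*(z-p[2])/d[2]
E
python3 - <<'E'
from h import *
from workcell import bot,viewer
o=bot.get_obs(); print(o["time"],o["ee_pos"],o["tcp_rot"],o["q"],o["wrist_force"])
c=viewer.camera("wrist"); cv2.imwrite("pics/w2.png",c["image"][:,:,::-1])
fs=[]
for i in range(6):
    fs.append(bot.get_obs()["wrist_force"]); viewer.camera("wrist")
print(np.array(fs))
hsv=cv2.cvtColor(c["image"],cv2.COLOR_RGB2HSV)
m=(hsv[...,1]<70)&(hsv[...,2]>120)
n,l,s,ce=cv2.connectedComponentsWithStats(m.astype(np.uint8))
for i in range(1,n):
    if s[i,4]>300: print(s[i],ce[i],wray(o,c,*ce[i],.06))
E
```

```text
1.95 [0.48860702 0.34705087 0.13364489] [-27.59083402  89.96679796 -46.73272925] [ 3.54003640e+01  1.09647202e+01  4.06498904e+00  8.30957244e+01
 -3.28895648e-02  5.45422579e+01] [-0.61682996 -0.50453877 -0.29696689]
[[-0.62198376  0.50256135  0.42481672]
 [ 0.61834836  0.28894589  0.33128106]
 [ 0.75399729 -0.11738564 -0.25811043]
 [-0.3456242   0.40159457  0.17557133]
 [-0.83738176 -0.19283572 -0.91366085]
 [-0.45464393  0.57047331 -0.69297109]]
[ 221  172   80   60 3654] [261.5591133  202.27066229] [0.48591012 0.34987842 0.06      ]
```

View pics/w2.png

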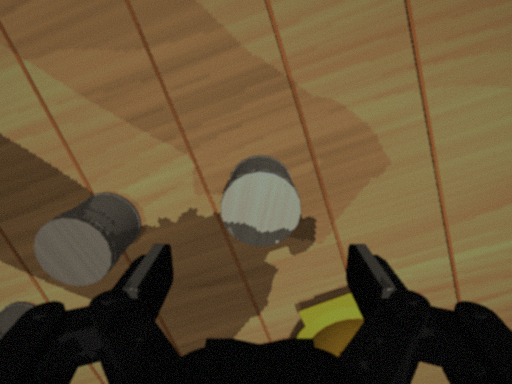

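The wrist view shows tin A's lid centred near (261,207), between the jaws and within about 2 mm of the top-view estimate. I'm descending and gripping.

{"method": "jog_arm", "body": {"deltas": [{"x":-1,"y":1,"z":-20,"twist":0,"fingers":1},{"x":-1,"y":1,"z":-45,"twist":0,"fingers":1},{"x":-1,"y":1,"z":-70,"twist":0,"fingers":1},{"x":-1,"y":1,"z":-88,"twist":0,"fingers":1},{"x":-1,"y":1,"z":-95,"twist":0,"fingers":1},{"x":-1,"y":1,"z":-95,"twist":0,"fingers":1},{"x":-1,"y":1,"z":-95,"twist":0,"fingers":0},{"x":-1,"y":1,"z":-95,"twist":0,"fingers":0},{"x":-1,"y":1,"z":-95,"twist":0,"fingers":0},{"x":-1,"y":1,"z":-95,"twist":0,"fingers":0}], "grip_force": 32}}

```text
time: 3.3
ee_pos: [0.4883, 0.3481, 0.0395]
tcp_rot: [34.5, 89.9, 15.3]
wrist_force: [-0.9, -1.0, 6.0]
opening: 0.0572
```

{"method": "jog_arm", "body": {"deltas": [{"x":0,"y":0,"z":0,"twist":0,"fingers":0},{"x":0,"y":0,"z":0,"twist":0,"fingers":0},{"x":0,"y":0,"z":0,"twist":0,"fingers":0}]}}

```text
time: 3.6
ee_pos: [0.4884, 0.3481, 0.0396]
tcp_rot: [34.8, 89.9, 15.6]
wrist_force: [0.1, -0.4, 0.6]
opening: 0.0565
```

Gripped at 57 mm. Lifting to weigh it.

{"method": "jog_arm", "body": {"deltas": [{"x":0,"y":0,"z":8,"twist":0,"fingers":0},{"x":0,"y":0,"z":25,"twist":0,"fingers":0},{"x":0,"y":0,"z":50,"twist":0,"fingers":0},{"x":0,"y":0,"z":75,"twist":0,"fingers":0},{"x":0,"y":0,"z":95,"twist":0,"fingers":0},{"x":0,"y":0,"z":100,"twist":0,"fingers":0},{"x":0,"y":0,"z":100,"twist":0,"fingers":0},{"x":0,"y":0,"z":100,"twist":0,"fingers":0},{"x":0,"y":0,"z":100,"twist":0,"fingers":0}]}}

```text
time: 4.5
ee_pos: [0.4879, 0.3478, 0.138]
tcp_rot: [-59.9, 90.0, -79.1]
wrist_force: [0.4, 0.1, -2.0]
opening: 0.0566
```

```bash
cat > weigh.py <<'E'
from h import *
from workcell import bot,viewer
import sys
fs=[];T=[]
for i in range(12):
    o=bot.get_obs(); fs.append(o["wrist_force"]);T.append(o["joint_efforts"]); c=viewer.camera("side" if len(sys.argv)>1 else "wrist")
print(o["time"],o["ee_pos"],o["q"],o["opening"])
print(np.mean(fs,0),np.std(fs,0),np.array(fs)[:,2].round(1)); print(np.mean(T,0))
if len(sys.argv)>1: cv2.imwrite(f"pics/{sys.argv[1]}.png",c["image"][:,:,::-1])
E
python3 weigh.py s1
```

```text
5.05 [0.48842105 0.34811552 0.1395706 ] [ 3.54975419e+01  1.08808974e+01  4.62175293e+00  8.36243751e+01
 -4.18109178e-02  5.46678056e+01] 0.056773500589361967
[-0.10348061  0.04523395 -1.6537812 ] [0.65750414 0.44072149 0.61798532] [-2.  -1.  -0.5 -2.2 -1.9 -1.6 -2.4 -1.4 -2.  -1.  -2.7 -1.2]
[ 3.75267920e-04 -6.02651924e+01  4.80599740e+01 -1.91554321e-02
 -6.89580451e-03 -7.62651180e-06]
```

View pics/s1.png

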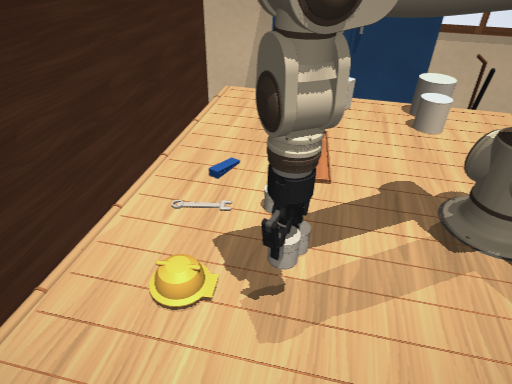

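It pulls 1.65 N, about 0.17 kg, so this tin is light and goes to the tray. The side view shows it upright in the jaws.

{"method": "jog_arm", "body": {"deltas": [{"x":0,"y":-5,"z":10,"twist":0,"fingers":0},{"x":1,"y":-20,"z":30,"twist":0,"fingers":0},{"x":2,"y":-45,"z":50,"twist":0,"fingers":0},{"x":4,"y":-75,"z":60,"twist":0,"fingers":0},{"x":5,"y":-110,"z":60,"twist":0,"fingers":0},{"x":7,"y":-145,"z":60,"twist":0,"fingers":0},{"x":9,"y":-180,"z":60,"twist":0,"fingers":0},{"x":10,"y":-215,"z":60,"twist":0,"fingers":0},{"x":12,"y":-250,"z":60,"twist":0,"fingers":0},{"x":13,"y":-285,"z":60,"twist":0,"fingers":0}]}}

```text
time: 6.1
ee_pos: [0.5013, 0.0615, 0.2006]
tcp_rot: [29.6, 89.8, 10.5]
wrist_force: [1.0, -0.4, -1.3]
opening: 0.0567
```

{"method": "jog_arm", "body": {"deltas": [{"x":2,"y":-35,"z":0,"twist":0,"fingers":0},{"x":4,"y":-70,"z":0,"twist":0,"fingers":0},{"x":5,"y":-105,"z":0,"twist":0,"fingers":0},{"x":7,"y":-140,"z":0,"twist":0,"fingers":0},{"x":9,"y":-175,"z":0,"twist":0,"fingers":0},{"x":10,"y":-210,"z":0,"twist":0,"fingers":0},{"x":12,"y":-245,"z":0,"twist":0,"fingers":0},{"x":14,"y":-280,"z":0,"twist":0,"fingers":0},{"x":16,"y":-310,"z":0,"twist":0,"fingers":0},{"x":16,"y":-330,"z":0,"twist":0,"fingers":0}]}}

```text
time: 7.1
ee_pos: [0.5169, -0.2708, 0.2013]
tcp_rot: [19.8, 89.8, 0.6]
wrist_force: [-0.7, -0.3, -2.5]
opening: 0.0568
```

{"method": "jog_arm", "body": {"deltas": [{"x":0,"y":0,"z":0,"twist":0,"fingers":0}]}}

```text
time: 7.2
ee_pos: [0.5164, -0.2731, 0.2016]
tcp_rot: [11.9, 89.8, -7.5]
wrist_force: [0.6, 0.8, -1.7]
opening: 0.0571
```

{"method": "jog_arm", "body": {"deltas": [{"x":1,"y":-10,"z":-10,"twist":0,"fingers":0},{"x":2,"y":-22,"z":-35,"twist":0,"fingers":0},{"x":3,"y":-29,"z":-65,"twist":0,"fingers":0},{"x":3,"y":-29,"z":-95,"twist":0,"fingers":0},{"x":3,"y":-29,"z":-120,"twist":0,"fingers":0},{"x":3,"y":-29,"z":-138,"twist":0,"fingers":0},{"x":3,"y":-29,"z":-148,"twist":0,"fingers":0},{"x":3,"y":-29,"z":-152,"twist":0,"fingers":0},{"x":3,"y":-29,"z":-154,"twist":0,"fingers":0},{"x":3,"y":-29,"z":-154,"twist":0,"fingers":0}]}}

```text
time: 8.2
ee_pos: [0.5198, -0.3022, 0.0483]
tcp_rot: [6.7, 89.7, -12.7]
wrist_force: [1.0, -0.4, -1.7]
opening: 0.0569
```

{"method": "jog_arm", "body": {"deltas": [{"x":0,"y":0,"z":0,"twist":0,"fingers":0}]}}

```text
time: 8.3
ee_pos: [0.5202, -0.3024, 0.0493]
tcp_rot: [2.3, 89.7, -17.1]
wrist_force: [-0.1, -0.6, -1.7]
opening: 0.0566
```

{"method": "jog_arm", "body": {"deltas": [{"x":0,"y":0,"z":-2,"twist":0,"fingers":0},{"x":0,"y":0,"z":-4,"twist":0,"fingers":0},{"x":0,"y":0,"z":-5,"twist":0,"fingers":0},{"x":0,"y":0,"z":-5,"twist":0,"fingers":0}]}}

```text
time: 8.7
ee_pos: [0.5204, -0.3025, 0.0445]
tcp_rot: [2.1, 89.6, -17.3]
wrist_force: [0.4, 0.2, -0.5]
opening: 0.0569
```

```bash
python3 weigh.py s2
```

```text
9.25 [ 0.5203918  -0.30246607  0.04453131] [-30.20355783  12.60243063  -3.94525433  73.08350102   0.08359899
 -10.8225765 ] 0.05674282627058379
[ 0.93294926 -0.48572899  1.32381179] [0.50225503 0.3362571  0.94727012] [-0.5  0.3  0.4  1.4  0.7  1.8  1.4  1.   2.2  1.9  2.6  2.8]
[ 2.82280645e-03 -5.91000983e+01  4.48770341e+01  3.52513969e-01
 -1.95607728e-02 -8.42271958e-03]
```

View pics/s2.png

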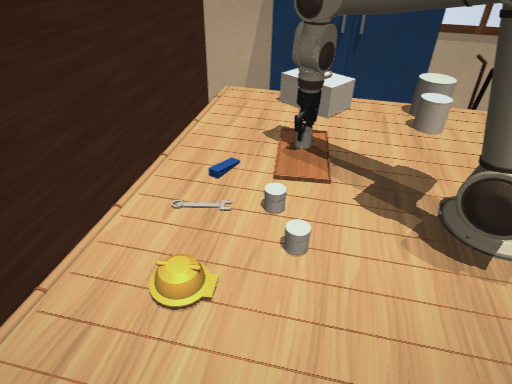

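The force turned positive, so the tin is standing on the tray floor, and the side view shows it inside the tray at about (303,138). I'll release and retreat straight up.

{"method": "jog_arm", "body": {"deltas": [{"x":0,"y":0,"z":0,"twist":0,"fingers":1},{"x":0,"y":0,"z":0,"twist":0,"fingers":1},{"x":0,"y":0,"z":0,"twist":0,"fingers":1},{"x":0,"y":0,"z":0,"twist":0,"fingers":1},{"x":0,"y":0,"z":10,"twist":0,"fingers":1},{"x":0,"y":0,"z":30,"twist":0,"fingers":1},{"x":0,"y":0,"z":60,"twist":0,"fingers":1},{"x":0,"y":0,"z":95,"twist":0,"fingers":1},{"x":0,"y":0,"z":130,"twist":0,"fingers":1},{"x":0,"y":0,"z":145,"twist":0,"fingers":1}]}}

```text
time: 10.3
ee_pos: [0.5211, -0.3029, 0.1943]
tcp_rot: [-3.5, 89.3, -22.8]
wrist_force: [0.2, -0.5, -0.3]
opening: 0.0857
```

{"method": "jog_arm", "body": {"deltas": [{"x":1,"y":30,"z":0,"twist":0,"fingers":1},{"x":3,"y":70,"z":0,"twist":0,"fingers":1},{"x":6,"y":110,"z":0,"twist":0,"fingers":1},{"x":10,"y":150,"z":0,"twist":0,"fingers":1},{"x":14,"y":190,"z":0,"twist":0,"fingers":1},{"x":18,"y":230,"z":0,"twist":0,"fingers":1},{"x":22,"y":270,"z":0,"twist":0,"fingers":1},{"x":26,"y":310,"z":0,"twist":0,"fingers":1},{"x":30,"y":345,"z":0,"twist":0,"fingers":1},{"x":32,"y":366,"z":0,"twist":0,"fingers":1}]}}

```text
time: 11.3
ee_pos: [0.5531, 0.0656, 0.1951]
tcp_rot: [-0.4, 89.3, -19.7]
wrist_force: [-0.2, -0.3, -0.1]
opening: 0.0854
```

```bash
cat > look.py <<'E'
from h import *
from workcell import bot,viewer
import sys
o=bot.get_obs(); print(o["time"],o["ee_pos"],o["q"],o["opening"])
c=viewer.camera("wrist"); cv2.imwrite(f"pics/{sys.argv[1]}.png",c["image"][:,:,::-1])
hsv=cv2.cvtColor(c["image"],cv2.COLOR_RGB2HSV)
m=(hsv[...,1]<70)&(hsv[...,2]>120)
n,l,s,ce=cv2.connectedComponentsWithStats(m.astype(np.uint8))
for i in range(1,n):
    if s[i,4]>300: print(s[i],ce[i],wray(o,c,*ce[i],.06))
E
python3 look.py w3
```

```text
11.3 [0.55306629 0.06556791 0.19512383] [ 6.91093309  4.53234414  3.70546472 88.55144372 -0.31147033 26.18990776] 0.0854426611695032
[ 357    0   74   78 4583] [393.72267074  36.91403011] [0.47722249 0.2032428  0.06      ]
[ 227  152   64   61 2974] [258.80127774 182.11129792] [0.55428956 0.06479018 0.06      ]
[ 301  242   62   90 1233] [334.54339011 282.57745337] [0.68059318 0.10217604 0.06      ]
```

View pics/w3.png

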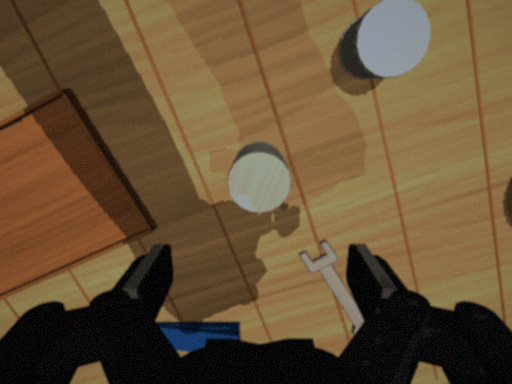

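Tin C's lid is at (259,182) in the wrist view, centred between the jaws, with the spanner well clear. Descending.

{"method": "jog_arm", "body": {"deltas": [{"x":0,"y":-1,"z":-20,"twist":0,"fingers":1},{"x":0,"y":-1,"z":-50,"twist":0,"fingers":1},{"x":0,"y":-1,"z":-80,"twist":0,"fingers":1},{"x":0,"y":-1,"z":-110,"twist":0,"fingers":1},{"x":0,"y":-1,"z":-135,"twist":0,"fingers":1},{"x":0,"y":-1,"z":-150,"twist":0,"fingers":1},{"x":0,"y":-1,"z":-157,"twist":0,"fingers":1},{"x":0,"y":-1,"z":-157,"twist":0,"fingers":1},{"x":0,"y":-1,"z":-157,"twist":0,"fingers":0},{"x":0,"y":-1,"z":-157,"twist":0,"fingers":0}]}}

```text
time: 12.35
ee_pos: [0.554, 0.0663, 0.0394]
tcp_rot: [6.0, 89.2, -13.2]
wrist_force: [-0.2, -2.2, 1.4]
opening: 0.0591
```

{"method": "jog_arm", "body": {"deltas": [{"x":0,"y":0,"z":0,"twist":0,"fingers":0},{"x":0,"y":0,"z":0,"twist":0,"fingers":0},{"x":0,"y":0,"z":0,"twist":0,"fingers":0},{"x":0,"y":0,"z":0,"twist":0,"fingers":0},{"x":0,"y":0,"z":0,"twist":0,"fingers":0}]}}

```text
time: 12.85
ee_pos: [0.5541, 0.0663, 0.0397]
tcp_rot: [6.5, 89.2, -12.7]
wrist_force: [-0.1, 0.3, 2.1]
opening: 0.0569
```

{"method": "jog_arm", "body": {"deltas": [{"x":0,"y":0,"z":8,"twist":0,"fingers":0},{"x":0,"y":0,"z":25,"twist":0,"fingers":0},{"x":0,"y":0,"z":50,"twist":0,"fingers":0},{"x":0,"y":0,"z":75,"twist":0,"fingers":0},{"x":0,"y":0,"z":95,"twist":0,"fingers":0},{"x":0,"y":0,"z":100,"twist":0,"fingers":0},{"x":0,"y":0,"z":100,"twist":0,"fingers":0},{"x":0,"y":0,"z":100,"twist":0,"fingers":0},{"x":0,"y":0,"z":100,"twist":0,"fingers":0}]}}

```text
time: 13.75
ee_pos: [0.5535, 0.0663, 0.1382]
tcp_rot: [3.1, 89.3, -16.1]
wrist_force: [0.0, -0.0, -3.5]
opening: 0.0569
```

```bash
python3 weigh.py s3
```

```text
14.3 [0.55410404 0.06634367 0.13966856] [ 6.95726589  4.53893204 -2.40128124 82.30180637 -0.26999949 26.17320357] 0.05737930910887362
[-0.14709669 -0.04579188 -2.66919024] [0.59160885 0.41279749 0.65896177] [-3.5 -2.5 -2.  -3.2 -1.2 -3.  -2.8 -3.3 -2.2 -2.2 -2.5 -3.5]
[-6.43823928e-04 -5.37212279e+01  4.85544652e+01 -1.56369208e-01
 -2.00786909e-02 -1.47832697e-06]
```

View pics/s3.png

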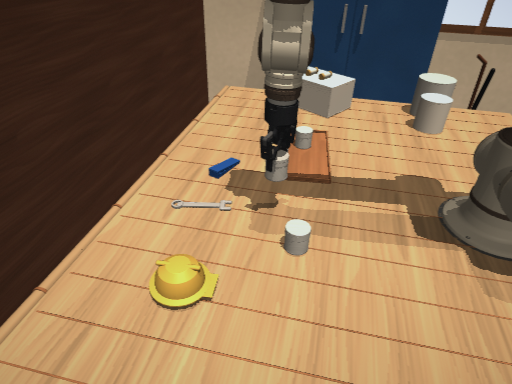

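It pulls 2.67 N, about 0.27 kg, so this one is light too, and tin A is standing in the tray. I'll place this at about (0.509, -0.188).

{"method": "jog_arm", "body": {"deltas": [{"x":-2,"y":-10,"z":5,"twist":0,"fingers":0},{"x":-6,"y":-33,"z":10,"twist":0,"fingers":0},{"x":-12,"y":-65,"z":10,"twist":0,"fingers":0},{"x":-18,"y":-100,"z":10,"twist":0,"fingers":0},{"x":-24,"y":-135,"z":10,"twist":0,"fingers":0},{"x":-30,"y":-170,"z":10,"twist":0,"fingers":0},{"x":-36,"y":-205,"z":0,"twist":0,"fingers":0},{"x":-42,"y":-235,"z":-10,"twist":0,"fingers":0},{"x":-45,"y":-250,"z":-20,"twist":0,"fingers":0},{"x":-45,"y":-254,"z":-30,"twist":0,"fingers":0}]}}

```text
time: 15.35
ee_pos: [0.5086, -0.1893, 0.1094]
tcp_rot: [5.9, 89.2, -13.4]
wrist_force: [-0.2, 0.5, -2.6]
opening: 0.0566
```

{"method": "jog_arm", "body": {"deltas": [{"x":0,"y":0,"z":0,"twist":0,"fingers":0},{"x":0,"y":0,"z":0,"twist":0,"fingers":0}]}}

```text
time: 15.55
ee_pos: [0.5086, -0.1886, 0.1094]
tcp_rot: [7.2, 89.2, -12.1]
wrist_force: [0.1, 0.7, -1.8]
opening: 0.0567
```

Now the tin needs TCP z ≈ 0.0447 to stand on the tray floor.

{"method": "jog_arm", "body": {"deltas": [{"x":0,"y":0,"z":-12,"twist":0,"fingers":0},{"x":0,"y":0,"z":-30,"twist":0,"fingers":0},{"x":0,"y":0,"z":-45,"twist":0,"fingers":0},{"x":0,"y":0,"z":-55,"twist":0,"fingers":0},{"x":0,"y":0,"z":-60,"twist":0,"fingers":0},{"x":0,"y":0,"z":-63,"twist":0,"fingers":0},{"x":0,"y":0,"z":-65,"twist":0,"fingers":0},{"x":0,"y":0,"z":-65,"twist":0,"fingers":0},{"x":0,"y":0,"z":-65,"twist":0,"fingers":0}]}}

```text
time: 16.45
ee_pos: [0.5089, -0.1888, 0.0449]
tcp_rot: [6.7, 89.2, -12.6]
wrist_force: [0.2, -0.3, -2.2]
opening: 0.0569
```

```bash
python3 weigh.py s4
```

```text
17.0 [ 0.50876588 -0.18873223  0.04465844] [-20.40747199   4.26333084 -13.28704225  71.63294791   0.11053162
  -1.08797205] 0.05649493156530676
[-0.23618096  0.20898896 -0.88303026] [0.2531532  0.42936746 1.16336668] [-2.2 -3.  -2.6 -1.9 -0.3 -0.8 -0.5 -0.2  0.1  0.1  0.6  0.2]
[ 6.32185078e-02 -5.11856896e+01  4.64627615e+01 -1.95576783e-01
  5.61066888e-02 -4.08623364e-03]
```

View pics/s4.png

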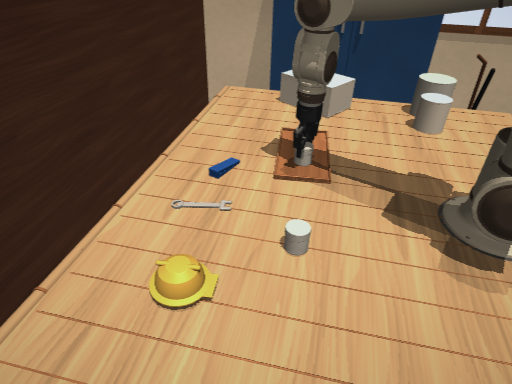

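The weight has gone off the wrist, so the tin is on the tray floor, at about (302,155) in the side view. Release, rise, and go to tin B at (0.476, 0.203).

{"method": "jog_arm", "body": {"deltas": [{"x":0,"y":0,"z":0,"twist":0,"fingers":1},{"x":0,"y":0,"z":0,"twist":0,"fingers":1},{"x":0,"y":0,"z":0,"twist":0,"fingers":1},{"x":0,"y":0,"z":0,"twist":0,"fingers":1},{"x":0,"y":0,"z":10,"twist":0,"fingers":1},{"x":0,"y":0,"z":30,"twist":0,"fingers":1},{"x":0,"y":0,"z":60,"twist":0,"fingers":1},{"x":0,"y":0,"z":95,"twist":0,"fingers":1},{"x":0,"y":0,"z":130,"twist":0,"fingers":1},{"x":0,"y":0,"z":145,"twist":0,"fingers":1}]}}

```text
time: 18.05
ee_pos: [0.5096, -0.1891, 0.194]
tcp_rot: [4.8, 88.9, -14.5]
wrist_force: [0.5, -0.2, 0.8]
opening: 0.0853
```

{"method": "jog_arm", "body": {"deltas": [{"x":-2,"y":30,"z":0,"twist":0,"fingers":1},{"x":-5,"y":70,"z":0,"twist":0,"fingers":1},{"x":-9,"y":115,"z":0,"twist":0,"fingers":1},{"x":-13,"y":160,"z":0,"twist":0,"fingers":1},{"x":-17,"y":205,"z":0,"twist":0,"fingers":1},{"x":-21,"y":250,"z":0,"twist":0,"fingers":1},{"x":-25,"y":295,"z":0,"twist":0,"fingers":1},{"x":-29,"y":340,"z":0,"twist":0,"fingers":1},{"x":-32,"y":375,"z":0,"twist":0,"fingers":1},{"x":-33,"y":391,"z":0,"twist":0,"fingers":1}]}}

```text
time: 19.05
ee_pos: [0.4759, 0.2045, 0.1938]
tcp_rot: [4.8, 88.9, -14.3]
wrist_force: [-0.3, -0.8, 0.2]
opening: 0.085
```

```bash
python3 look.py w5; python3 - <<'E'
from h import *
from workcell import viewer
for n in("top",):
    c=viewer.camera(n); cv2.imwrite(f"pics/{n}5.png",c["image"][:,:,::-1])
E
```

```text
19.05 [0.47593707 0.20448129 0.19375821] [23.59216739 -1.02458298 -2.14348016 88.03316529 -0.6608617  42.75852635] 0.08503027540008178
[ 227  152   63   61 2958] [258.056119   181.41615957] [0.47682898 0.20335198 0.06      ]
```

View pics/w5.png

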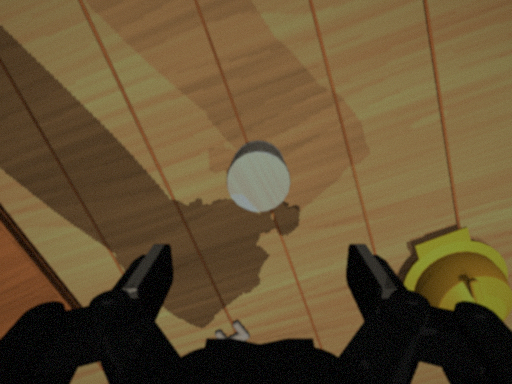

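View pics/top5.png

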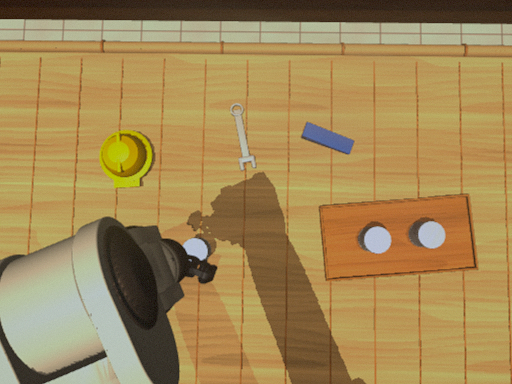

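Both light tins are standing in the tray at (377,239) and (431,234) in the top view. In the wrist view, tin B is centred at (258,181). I'm gripping it.

{"method": "jog_arm", "body": {"deltas": [{"x":0,"y":-1,"z":-20,"twist":0,"fingers":1},{"x":0,"y":-1,"z":-50,"twist":0,"fingers":1},{"x":0,"y":-1,"z":-80,"twist":0,"fingers":1},{"x":0,"y":-1,"z":-110,"twist":0,"fingers":1},{"x":0,"y":-1,"z":-135,"twist":0,"fingers":1},{"x":0,"y":-1,"z":-149,"twist":0,"fingers":1},{"x":0,"y":-1,"z":-156,"twist":0,"fingers":1},{"x":0,"y":-1,"z":-156,"twist":0,"fingers":1},{"x":0,"y":-1,"z":-156,"twist":0,"fingers":0},{"x":0,"y":-1,"z":-156,"twist":0,"fingers":0}], "grip_force": 35}}

```text
time: 20.15
ee_pos: [0.477, 0.2027, 0.039]
tcp_rot: [7.1, 88.8, -12.1]
wrist_force: [0.1, -0.2, -0.9]
opening: 0.0591
```

{"method": "jog_arm", "body": {"deltas": [{"x":0,"y":0,"z":0,"twist":0,"fingers":0},{"x":0,"y":0,"z":0,"twist":0,"fingers":0},{"x":0,"y":0,"z":0,"twist":0,"fingers":0},{"x":0,"y":0,"z":0,"twist":0,"fingers":0},{"x":0,"y":0,"z":0,"twist":0,"fingers":0}]}}

```text
time: 20.65
ee_pos: [0.4772, 0.2027, 0.0392]
tcp_rot: [7.6, 88.8, -11.6]
wrist_force: [0.5, 1.2, 0.7]
opening: 0.0565
```

{"method": "jog_arm", "body": {"deltas": [{"x":0,"y":0,"z":8,"twist":0,"fingers":0},{"x":0,"y":0,"z":25,"twist":0,"fingers":0},{"x":0,"y":0,"z":50,"twist":0,"fingers":0},{"x":0,"y":0,"z":75,"twist":0,"fingers":0},{"x":0,"y":0,"z":95,"twist":0,"fingers":0},{"x":0,"y":0,"z":100,"twist":0,"fingers":0},{"x":0,"y":0,"z":100,"twist":0,"fingers":0},{"x":0,"y":0,"z":100,"twist":0,"fingers":0},{"x":0,"y":0,"z":100,"twist":0,"fingers":0}]}}

```text
time: 21.55
ee_pos: [0.4765, 0.2025, 0.1378]
tcp_rot: [3.6, 88.9, -15.6]
wrist_force: [0.5, -0.7, -6.5]
opening: 0.057
```

```bash
python3 weigh.py s6
```

```text
22.1 [0.47719162 0.20273273 0.13924778] [23.36842723 -1.06654093 -8.19484949 81.897265   -0.67795411 42.5277405 ] 0.05677090287317734
[ 0.03528625  0.15239149 -5.71345018] [0.47101335 0.46774708 0.55178366] [-6.5 -6.  -5.7 -5.2 -5.4 -5.1 -5.9 -5.3 -5.  -5.7 -5.7 -6.9]
[ 1.71272950e-04 -4.89696079e+01  5.01472464e+01 -2.17055971e-01
 -5.57360626e-02 -1.46540881e-06]
```

View pics/s6.png

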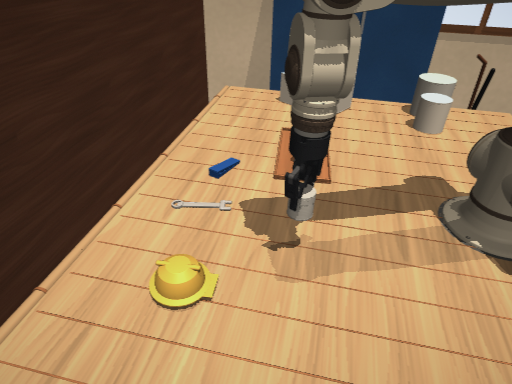

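It pulls 5.71 N, about 0.58 kg, so this is the heavy tin. I'm raising it so its bottom is about 20 cm above the shelf.

{"method": "jog_arm", "body": {"deltas": [{"x":0,"y":0,"z":10,"twist":0,"fingers":0},{"x":0,"y":0,"z":30,"twist":0,"fingers":0},{"x":0,"y":0,"z":50,"twist":0,"fingers":0},{"x":0,"y":0,"z":75,"twist":0,"fingers":0},{"x":0,"y":0,"z":95,"twist":0,"fingers":0},{"x":0,"y":0,"z":108,"twist":0,"fingers":0},{"x":0,"y":0,"z":110,"twist":0,"fingers":0},{"x":0,"y":0,"z":110,"twist":0,"fingers":0},{"x":0,"y":0,"z":110,"twist":0,"fingers":0},{"x":0,"y":0,"z":110,"twist":0,"fingers":0}]}}

```text
time: 23.15
ee_pos: [0.4769, 0.2026, 0.2482]
tcp_rot: [4.7, 88.9, -14.5]
wrist_force: [-0.4, -0.1, -5.1]
opening: 0.0566
```

{"method": "jog_arm", "body": {"deltas": [{"x":0,"y":0,"z":0,"twist":0,"fingers":0},{"x":0,"y":0,"z":0,"twist":0,"fingers":0},{"x":0,"y":0,"z":0,"twist":0,"fingers":0},{"x":0,"y":0,"z":0,"twist":0,"fingers":0},{"x":0,"y":0,"z":0,"twist":0,"fingers":0}]}}

```text
time: 23.65
ee_pos: [0.4769, 0.2026, 0.2482]
tcp_rot: [4.9, 88.9, -14.2]
wrist_force: [-0.1, 0.1, -5.5]
opening: 0.0566
```

```bash
python3 weigh.py s7; python3 - <<'E'
from h import *
from workcell import viewer,bot
c=viewer.camera("top"); cv2.imwrite(f"pics/top7.png",c["image"][:,:,::-1]); im=c["image"]
hsv=cv2.cvtColor(im,cv2.COLOR_RGB2HSV);H,S,V=cv2.split(hsv)
m=(S<70)&(V>120); m[:70]=0; m[:,:225]=0
for b in blobs(c,m,0.065): print(b)
print(bot.get_obs()["qd"])
E
```

```text
24.2 [0.47688653 0.20262495 0.24817352] [23.37073483 -0.27359011  4.62960093 94.0236472  -0.67769725 42.52885858] 0.05671837039318478
[ 0.09489468  0.06501761 -5.64844454] [0.5081339  0.52513458 0.67861486] [-5.5 -6.6 -4.7 -5.  -5.8 -5.  -6.1 -5.5 -7.2 -5.4 -5.4 -5.7]
[ 3.84607283e-04 -4.93305647e+01  4.96368596e+01 -2.02378527e-01
 -5.58253963e-02 -1.23869349e-06]
(array([242. , 138.1]), np.int32(523), array([230, 103,  26,  67], dtype=int32), array([0.7221, 0.1041, 0.065 ]))
(array([431.1, 234.4]), np.int32(597), array([418, 221,  27,  28], dtype=int32), array([ 0.521 , -0.3024,  0.065 ]))
(array([377.1, 239.6]), np.int32(594), array([364, 226,  27,  28], dtype=int32), array([ 0.5076, -0.1884,  0.065 ]))
[-0.01583289  0.05645373 -0.12733654 -0.07384053  0.0674484  -0.01413253]
```

View pics/s7.png

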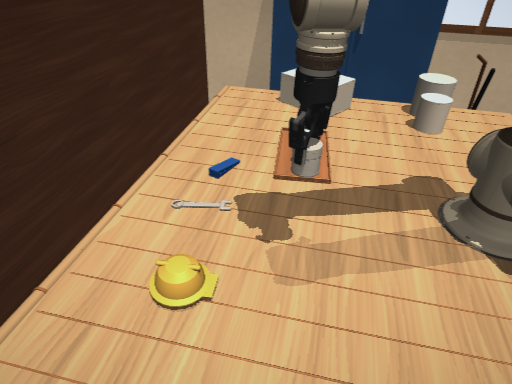

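View pics/top7.png

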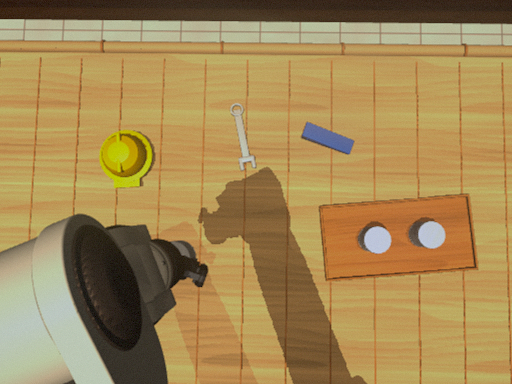

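The heavy tin is held upright in the side view at (306,157). Both light tins are in the tray, at (377,240) and (431,234) in the top view, and the bystanders haven't moved. Handing in.

```bash
python3 -c "
from workcell import ticket
ticket.job_done()"
```

```text
the job is handed in; nothing more can be done
```

I found the heaviest tin, and the arm is holding it upright over the shelf. The two lighter tins are standing in the tray, let go of. The job was handed in at about 24 s of the 72 s allowed.

- **Weights:** wrist-force readings averaged about 1.7 N, 2.7 N and 5.7 N, roughly 0.17, 0.27 and 0.58 kg. The first comes out just under the stated 0.18 kg minimum, but single readings scatter by about 0.6 N. The heaviest was still clearly apart from the other two.
- **Tray:** the last top view shows the two lighter tins at about (0.508, -0.188) and (0.521, -0.302), both inside the tray walls.
- **Held tin:** it is gripped at 35 N with its underside about 0.21 m above the shelf. It weighed the same after the final lift (5.65 N), so it had not slipped. Joint speeds were near zero, and the tool was tilted about 1° from vertical.
- **Bystanders:** the lamp, spanner and wedge appear in the same image positions as at the start.

My first move call was refused because each row needs all its fields, and the arm did not move. No later check failed or disagreed.

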